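# Load a vial cassette through a dust flap

### The job

Set the vial cassette on the loading deck in front of the low white chamber, nose towards the sprung dust flap, then push it in by its tail tab until the flap has dropped shut behind the cassette body, with just the tail sticking out through the flap's notch. How deep it goes cannot be seen: feel for the sprung pad at the end, hold a steady push of about 15 N (10 to 20 N) against it for half a second, never over 25 N, then back off gently and leave it there, with the other things on the bench undisturbed.

Things in the scene. Friction and masses are not known exactly. Their poses are not given: they have to be found in the camera images.
- cassette_center (a point): Centre of the body of the vial cassette (grey tray, clear cover, four vials inside; slippery plastic, about 250 g), 14 mm above its underside. x to the nose, y to its left, z up. Body 84 long (x -42 to +42 mm), 56 wide, 28 high; its front 10 mm are a step only 50 wide and 20 high. Take it across the 56 mm at its middle; it balances within 20 mm of there. Starts flat on the bench, right of the chamber.
- tab_face (a point): Centre of the rear (push) face of the cassette's tail tab, 169 mm behind the body's centre, 17 mm above the underside; same axes. The upright tab is 28 wide, 12 thick along x, from 3 to 31 mm above the underside. A flat tail 12 wide, 115 long, 4 to 12 mm above the underside joins it to the body's rear end.
- mouth (a point): Middle of the chamber's mouth, in the plane of its front face, at deck level (10 mm above the bench). x straight into the chamber (roughly the world's +y), y to its left, z up. Inside it is 60 mm wide and 39 high. Two guide cheeks 24 mm high, from x = -37 mm to the mouth, narrow the way from 76 to 60 mm. The flap drops once the body's rear end is 38 mm or more past the mouth.
- deck (a point): Middle of the open part of the loading deck, on its top, 80 mm in front of the mouth; same axes as the mouth. The deck is flat, 100 mm wide, from 125 mm in front of the mouth up to and into it, without rails but for the cheeks at the mouth. The cassette's tail may overhang its end.
- chamber: White chamber with deck, fixed to the bench: housing 92 wide, 65 high, from the mouth 200 mm in. Origin on the bench under the mouth, axes as there. Hidden inside: a sprung end pad (4 N per mm, 10 mm travel) whose unloaded face is anywhere from 126 to 162 mm past the mouth, different each time; it pushes the cassette's nose back a few mm when the push eases off.
- flap (a joint): Steel flap in the mouth, hinged along its top edge 35 mm above the deck, 58 wide, 34 long. 0 = hanging shut; grows to 1.5 rad as it is pushed open, inward only. A light spring shuts it; pushing the cassette under it takes 3 to 7 N. A notch 24 wide, 17 high in the middle of its lower edge lets the tail through.
- beaker_50: Bystander: small glass beaker, 46 x 51 x 59 mm. Origin at the centre of its underside. To be left alone.
- seal_jar: Bystander: small jar with screw lid, diameter 44, height 42 mm. Origin at the centre of its underside. To be left alone.
- tape_roll: Bystander: roll of tape lying flat, diameter 67, height 19 mm. Origin at the centre of its underside. To be left alone.
- timer: Bystander: bench timer standing up, 30 x 66 x 59 mm. Origin at the centre of its underside. To be left alone.

How it is judged:
By the outcome, as a careful person would: the job done as asked, in the order asked, and still so for the second after the job is handed in, with the robot touching nothing.
It also fails if it takes over 67 s, if anything falls off the work surface, if the arm or the gripper's body presses on something with over 40 N, if the wrist force passes 120 N, or if a joint passes its speed limit or range.

### The arm

A 6-joint arm with a two-finger parallel gripper is mounted at the origin on a cart in front of the work surface, level with it; the furniture and walls round the work are solid. World frame = base frame: x ahead of the robot, y to its left, z up, the work surface at z = 0. Lengths are in m, angles in rad, forces in N, time in s.
With the tool pointing down it reaches from about 0.4 to 0.825 m from the base axis. Payload 7 kg.
Tool frame: the origin (TCP) lies midway between the tips of the shut fingers; the grasp point (between the pads) lies 19 mm behind it; z points along the fingers, y is the direction in which the jaws open and shut (so a half turn about z gives the same grasp; the last joint's range is limited). The gripper opens to 85 mm and grips with 20 to 120 N. Pads are 22 mm wide; open, the fingers measure 114 mm over their backs; the gripper's body (76 mm by 85 mm) begins 54 mm behind the grasp point. The pads swing forward as they close: fully open they stand 13 mm farther back than shut.
Start: joints at [-0.99, 0.359, 0.012, 0, -1.224, -0.288], TCP at [0.195, -0.646, 0.231] pointing down, gripper open.
Joint ranges: [-3.07, 3.07], [-1.43, 2.12], [-1.02, 1.25], [-3.03, 1.67], [-3.05, -0], [-3.03, 3.03]. Speed limits (rad/s): [2.39, 2.39, 3.01, 3.14, 3.14, 3.14].

### API

Orientations are given as a rotation vector (axis times angle).
In Python, from station import sensors, vision, robot gives the robot as it stands.
- The arm moves only by the tool apply_moves, never from a script. Its argument "moves" is a list of rows, each a list of 2 entries, a list of its own where there are three numbers: the shift along the world's x, y, z in cm, then the turn about the world's z in degrees. A call has 1 to 12 rows; each row shifts and turns the commanded pose from where the row before left it; what a row does not reach is not made up. A row lasts 1/8 s, in which the tool goes at most 62.5 mm and 10.7 degrees, less where a joint would pass 70% of its speed; a pose out of reach is approached as far as the arm can. A call is refused whole if a number of a shift passes 6.25 or a number of a turn 10.7, either way. A call with a gripper value outside its range is refused whole. "grip" is the finger opening in cm, from 0 to 8.54, set as the call begins (left out, the last holds). The fingers move at their own pace and stop on an object; "grip_force" is the grip in N (left out, the last holds). Time passes only in rows, so rows that do not move let the fingers close. It gives the time, the measured TCP pose, the force and the opening at its end, in the units of the state.
- sensors.state(): the state, without advancing time (a new reading comes with each control period).
- vision.get_image(name): name is "scene" or "side" or "wrist"; returns a dict with "pixels" (400x640x3 uint8, red, green, blue), "depth" (400x640 float32, m along the optical axis (not along the pixel's ray), 0 where there is no reading), "intrinsics" (3x3 intrinsics, pixels), "k1" (the pictures are not rectified: a ray, as slopes to the right and down, at radius r is drawn at 1 + k1 r^2 times it, then the intrinsics apply), "world_to_cam" (4x4, takes a point from world to camera coordinates). Camera axes: x right, y down, z forward; pixel columns grow to the right and rows downward; lengths in m; the calibration is good to about 2 mm. A picture is of the moment at which its call begins.
- robot.job_done(): hands the job in, once; it reports no verdict.
The state is a dict: "time": time; "joints": joint angles; "dq": joint speeds; "effort": joint torques, N m; "eef_pos": TCP position; "orientation": TCP orientation; "force": force on the tool from outside, world axes, zero at the start; "ft_torque": the same for the moment, N m; "grip_width": finger opening in m.
Only numpy, scipy, OpenCV 4.12 (cv2) and the standard library are available. Lean on these libraries where they do the work, as an engineer would, in place of code of your own. Each camera call takes 0.05 s, during which the arm holds its last target.

## Working session

There is one attempt and no reset: what is moved stays moved. The work goes in short steps, Python scripts to look and compute and a tool call to move; the robot and the scene stay as the last step left them, time stands still between calls to the robot, and variables do not carry over. Pictures are saved under pics/ and viewed, and the job is handed in when it is done.

Besides the shell and the picture viewer there is one more tool, called as name([rows], argument=value, ...), one row to a line, values as JSON. apply_moves: Moves the arm, as the interface text tells. Its arguments: {"type":"object","properties":{"moves":{"type":"array"},"grip":{"type":"number"},"grip_force":{"type":"number"}},"required":["moves"]}

```bash
ls; mkdir -p pics; python3 - <<'E'
from station import sensors, vision, robot
import cv2,numpy as np
s=sensors.state(); print(s)
for n in ["scene","side","wrist"]:
    im=vision.get_image(n); cv2.imwrite(f"pics/{n}0.png",im["pixels"][:,:,::-1]); np.savez(f"{n}0.npz",**im)
    print(n,im["intrinsics"].tolist(),im["k1"],np.round(im["world_to_cam"],3).tolist())
E
```

```text
pics
{'time': 0.0, 'joints': array([-9.89924881e-01,  3.59385527e-01,  1.10117267e-02, -3.27724993e-04,
       -1.22406195e+00, -2.88090180e-01]), 'dq': array([-4.00368006e-04,  2.10578211e-04,  1.15820116e-03,  8.27633499e-04,
        9.43962157e-05,  3.82757359e-04]), 'effort': array([ 3.20710868e-03, -5.83313692e+01,  2.93418235e+01,  6.93637490e+00,
       -5.98489147e-03,  1.16606338e-05]), 'eef_pos': array([ 0.19463258, -0.64581883,  0.23034807]), 'orientation': array([ 4.58025389e-01, -3.10760857e+00, -2.53934189e-03]), 'force': array([-0.04911783, -0.35536219, -0.71192115]), 'ft_torque': array([ 1.62070655e-02, -1.03918393e-02, -3.49962469e-05]), 'grip_width': 0.08546230056145762}
scene [[418.1497908660185, 0.0, 326.26485985906663], [0.0, 418.1497908660185, 198.59016009707614], [0.0, 0.0, 1.0]] -0.08481632184534699 [[-0.621, -0.784, 0.021, 0.204], [-0.405, 0.298, -0.864, 0.279], [0.671, -0.545, -0.503, 0.858], [0.0, 0.0, 0.0, 1.0]]
side [[516.3500135688265, 0.0, 317.8699168298399], [0.0, 516.3500135688265, 198.2548978438351], [0.0, 0.0, 1.0]] 0.03890510770949982 [[0.999, 0.053, 0.004, -0.484], [0.025, -0.394, -0.919, 0.004], [-0.047, 0.917, -0.395, 1.65], [0.0, 0.0, 0.0, 1.0]]
wrist [[293.99750615392077, 0.0, 318.70654409771953], [0.0, 293.99750615392077, 200.75132895472382], [0.0, 0.0, 1.0]] -0.032230603551646156 [[-0.289, 0.957, 0.002, 0.676], [0.905, 0.273, 0.326, -0.041], [0.311, 0.096, -0.945, 0.382], [0.0, 0.0, 0.0, 1.0]]
```

View pics/scene0.png

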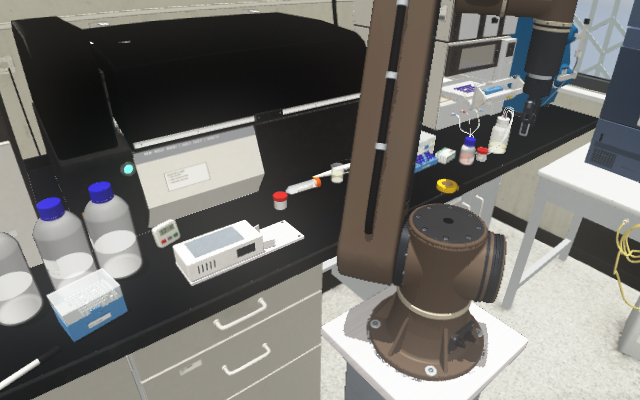

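View pics/side0.png

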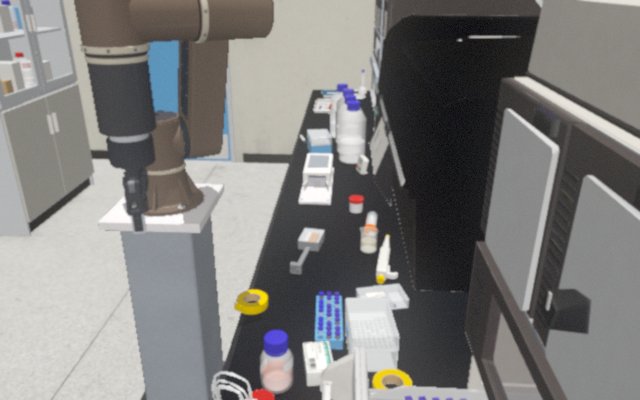

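View pics/wrist0.png

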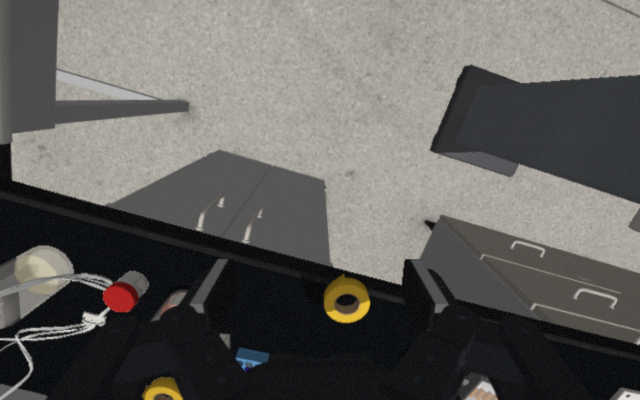

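The side view shows the cassette at about (311,240), with its tab at (297,267). The chamber is at (318,175) with its deck at (315,195), nearly in line with the cassette. I'll zoom in and measure next.

```bash
cat > h.py <<'E'
import numpy as np,cv2
def ld(n): return dict(np.load(n+".npz"))
def cam(im):
    W=im["world_to_cam"]; return W[:3,:3],W[:3,3]
def slope(im,uv):
    K=im["intrinsics"];k=float(im["k1"])
    d=(np.atleast_2d(np.asarray(uv,float))-[K[0,2],K[1,2]])/[K[0,0],K[1,1]]
    u=d.copy()
    for _ in range(20): u=d/(1+k*(u**2).sum(1,keepdims=True))
    return u
def plane(im,uv,z):
    R,t=cam(im);c=-R.T@t
    s=slope(im,uv);d=np.c_[s,np.ones(len(s))]@R
    return c+d*((z-c[2])/d[:,2])[:,None]
def pts(im,uv):
    R,t=cam(im);uv=np.atleast_2d(uv).astype(int);s=slope(im,uv)
    z=im["depth"][uv[:,1],uv[:,0]]
    return (np.c_[s,np.ones(len(s))]*z[:,None]-t)@R
def proj(im,P):
    R,t=cam(im);p=np.atleast_2d(P)@R.T+t;s=p[:,:2]/p[:,2:]
    s=s*(1+float(im["k1"])*(s**2).sum(1,keepdims=True))
    K=im["intrinsics"];return s*[K[0,0],K[1,1]]+[K[0,2],K[1,2]]
def grid(im,box):
    x0,y0,x1,y1=box;v,u=np.mgrid[y0:y1,x0:x1];uv=np.c_[u.ravel(),v.ravel()]
    return uv,pts(im,uv)
def snap(tag,names=("scene","side","wrist")):
    from station import vision
    o={}
    for n in names:
        im=vision.get_image(n);np.savez(n+tag+".npz",**im);cv2.imwrite(f"pics/{n}{tag}.png",im["pixels"][:,:,::-1]);o[n]=im
    return o
def crop(im,box,f,name):
    x0,y0,x1,y1=box;cv2.imwrite("pics/"+name,cv2.resize(im["pixels"][y0:y1,x0:x1,::-1],None,fx=f,fy=f,interpolation=cv2.INTER_CUBIC))
E
python3 - <<'E'
from h import *
s=ld("side0");c=ld("scene0")
crop(s,(230,140,420,290),4,"s_c.png");crop(c,(130,160,370,290),3,"c_c.png")
for n,uv in [("deckfront",(316,202)),("roof",(318,163)),("cass",(312,238)),("tab",(297,267)),("bench",(340,220)),("tape",(250,300)),("redjar",(356,200)),("beaker",(369,240)),("timer",(363,165))]:
    print(n,np.round(pts(s,uv),3))
print([np.round(pts(c,uv),3) for uv in [(212,240),(280,235),(280,200),(338,173),(165,233)]])
E
```

```text
deckfront [[0.478 0.003 0.003]]
roof [[0.474 0.2   0.064]]
cass [[ 0.484 -0.283  0.025]]
tab [[ 0.457 -0.427  0.022]]
bench [[ 0.556 -0.109 -0.004]]
tape [[ 0.363 -0.536  0.   ]]
redjar [[ 0.602 -0.056  0.039]]
beaker [[ 0.632 -0.305  0.036]]
timer [[0.632 0.267 0.037]]
[array([[0.48 , 0.24 , 0.063]]), array([[0.459, 0.057, 0.013]]), array([[ 0.586, -0.026,  0.034]]), array([[ 0.614, -0.275,  0.039]]), array([[0.619, 0.313, 0.035]])]
```

View pics/s_c.png

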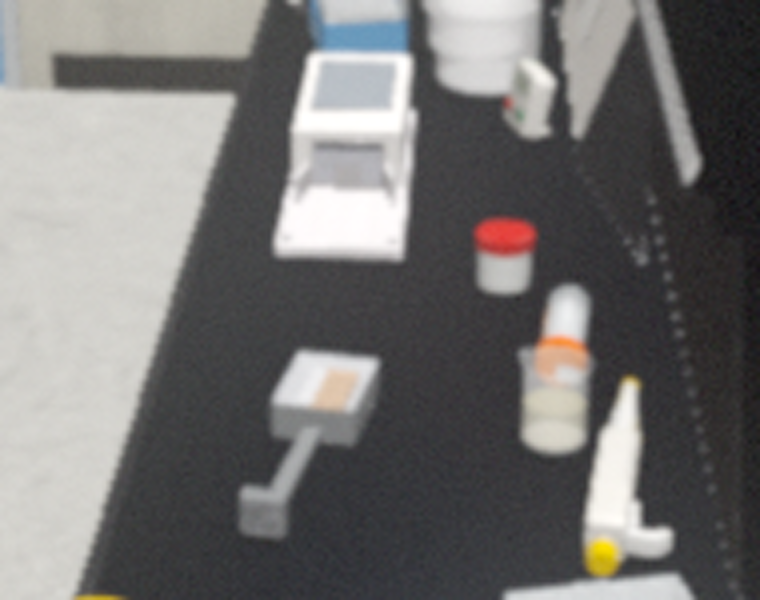

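View pics/c_c.png

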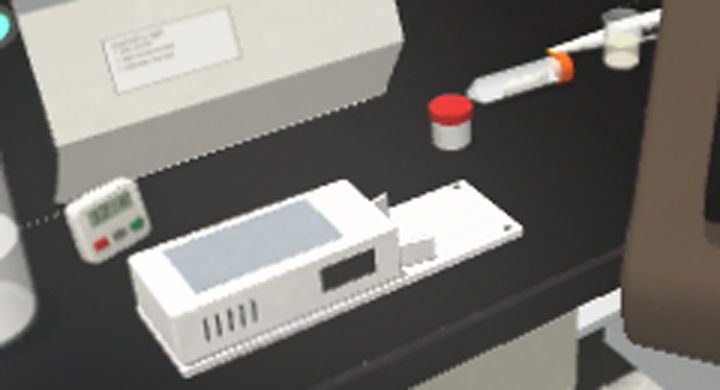

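```bash
python3 - <<'E'
from h import *
s=ld("side0");c=ld("scene0")
def ana(im,box,zr,tag,br=0):
    uv,p=grid(im,box);g=im["pixels"][uv[:,1],uv[:,0]].min(1)
    m=(p[:,2]>zr[0])&(p[:,2]<zr[1])&(g>br)
    q=p[m]; 
    r=cv2.minAreaRect((q[:,:2]*1000).astype(np.float32))
    print(tag,len(q),"rect",np.round(r[0],1),np.round(r[1],1),round(r[2],2),"z",np.round(np.median(q[:,2]),4),np.round(cv2.boxPoints(r),0).tolist())
ana(s,(295,150,336,175),(.058,.075),"roof side",150)
ana(c,(170,218,265,285),(.058,.075),"roof scene",100)
ana(s,(290,180,340,206),(.004,.018),"deck side",170)
ana(c,(255,218,310,265),(.004,.018),"deck scene",170)
ana(s,(290,222,330,252),(.02,.04),"cassbody",100)
ana(s,(285,245,312,276),(.004,.04),"casstail",80)
# silhouettes onto planes
for tag,pt,z in [("deckL",(298.7,200.5),.01),("deckR",(331,202),.01),("roofFL",(304.5,172),.065),("roofFR",(333,172.5),.065),("roofBL",(308,154),.065),("roofBR",(333,154),.065)]:
    print(tag,np.round(plane(s,pt,z),4))
E
```

```text
roof side 434 rect [472.2 215.7] [ 89.3 202.5] 0.01 z 0.0602 [[428.0, 317.0], [428.0, 114.0], [517.0, 114.0], [517.0, 317.0]]
roof scene 1832 rect [526.5 226.1] [201.2 206.7] 88.92 z 0.0631 [[421.0, 127.0], [628.0, 124.0], [632.0, 325.0], [425.0, 329.0]]
deck side 522 rect [472.   90.1] [199.5  99.3] 89.91 z 0.0065 [[422.0, -10.0], [521.0, -10.0], [522.0, 190.0], [422.0, 190.0]]
deck scene 818 rect [472.   78.1] [154.5 105.9] 89.38 z 0.0096 [[418.0, 1.0], [524.0, 0.0], [526.0, 155.0], [420.0, 156.0]]
cassbody 285 rect [ 478.5 -264.6] [79.  54.9] 80.42 z 0.0243 [[445.0, -299.0], [499.0, -308.0], [512.0, -230.0], [458.0, -221.0]]
casstail 251 rect [ 461.3 -361.9] [137.2  35.8] 86.28 z 0.0102 [[439.0, -429.0], [475.0, -432.0], [484.0, -295.0], [448.0, -292.0]]
deckL [[ 0.4243 -0.004   0.01  ]]
deckR [[ 0.5259 -0.0094  0.01  ]]
roofFL [[0.4344 0.1056 0.065 ]]
roofFR [[0.5282 0.107  0.065 ]]
roofBL [[0.4326 0.2932 0.065 ]]
roofBR [[0.5231 0.2992 0.065 ]]
```

```bash
python3 - <<'E'
from h import *
w=ld("wrist0");R,t=cam(w);print("wrist cam",-R.T@t,"fwd",R[2],"right",R[0])
print(pts(w,[(346,283),(346,318)]))
c=ld("scene0");s=ld("side0")
print("cass corners",[np.round(plane(s,p,.028)[0],4).tolist() for p in [(305,228),(325,229.5),(298.5,242.5),(319,246.5)]])
print(proj(s,[[.478,-.265,.028]]))
E
```

```text
wrist cam [ 0.11356089 -0.67226733  0.37293109] fwd [ 0.31117401  0.09613517 -0.94547806] right [-0.28899944  0.95732668  0.00222496]
[[ 0.3396835  -0.56231787  0.01420969]
 [ 0.39470392 -0.54421878  0.01905951]]
cass corners [[0.4616, -0.231, 0.028], [0.5162, -0.2367, 0.028], [0.4512, -0.315, 0.028], [0.505, -0.3331, 0.028]]
[[310.19064969 233.89172455]]
```

apply_moves([
  [[2.3,3.0,0.3],5.3],
  [[2.3,3.0,0.3],5.3],
  [[2.3,3.0,0.3],5.3],
  [[2.3,3.0,0.3],5.3],
  [[2.3,3.0,0.3],5.3],
  [[2.3,3.0,0.3],5.3],
  [[2.3,3.0,0],5.3],
  [[2.3,3.0,0],5.3],
  [[2.3,3.0,0],5.3],
  [[2.3,3.0,0],5.3],
  [[2.3,3.0,0],5.3],
  [[2.3,3.0,0],5.3],
])

```text
time: 1.65
eef_pos: [0.4713, -0.2851, 0.2492]
orientation: [2.031, -2.397, -0.0]
force: [-0.2, 0.6, -0.5]
grip_width: 0.0856
```

```bash
python3 - <<'E'
from h import *
o=snap("1",("wrist","side"));w=o["wrist"];R,t=cam(w);print(-R.T@t)
E
```

```text
[ 0.45682515 -0.36999249  0.39164078]
```

View pics/wrist1.png

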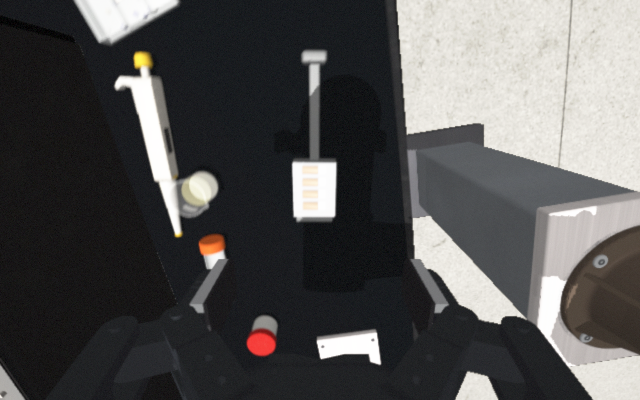

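The wrist view has the cassette body at about (314,190), the tab at (314,56), and the deck end at about (348,345). Next I'll measure the body and tail axis here and triangulate.

```bash
python3 - <<'E'
from h import *
w=ld("wrist1");crop(w,(270,40,360,240),3,"w1c.png")
g=w["pixels"].min(2)
m=(g>60).astype(np.uint8);m[:, :280]=0;m[:,350:]=0;m[235:]=0
n,l,st,ce=cv2.connectedComponentsWithStats(m);print(st)
k=1+np.argmax(st[1:,4])
# body rows
for r in range(46,228,6):
    x=np.where(l[r]==k)[0]
    if len(x): print(r,x.min(),x.max(),np.round(plane(w,[(x.min(),r),(x.max()+.5,r)],.028 if r>158 else (.031 if r<64 else .012))[:,:2],4).tolist(), np.round(pts(w,[((x.min()+x.max())//2,r)])[0],3))
E
```

```text
[[     0      0    640    400 251869]
 [   291     49     46    174   4131]]
52 302 326 [[0.4667, -0.4228], [0.4398, -0.4184]] [ 0.454 -0.421  0.031]
58 301 326 [[0.4689, -0.417], [0.4408, -0.4123]] [ 0.456 -0.415  0.03 ]
64 309 322 [[0.4614, -0.4115], [0.4456, -0.4089]] [ 0.454 -0.41   0.011]
70 308 319 [[0.4637, -0.4052], [0.4502, -0.4029]] [ 0.458 -0.404  0.012]
76 308 320 [[0.4649, -0.3986], [0.4501, -0.3961]] [ 0.458 -0.397  0.012]
82 309 319 [[0.4648, -0.3918], [0.4524, -0.3897]] [ 0.459 -0.391  0.012]
88 309 319 [[0.466, -0.3851], [0.4535, -0.383]] [ 0.46  -0.384  0.01 ]
94 309 319 [[0.4672, -0.3783], [0.4546, -0.3762]] [ 0.461 -0.377  0.013]
100 309 319 [[0.4684, -0.3714], [0.4557, -0.3693]] [ 0.462 -0.37   0.011]
106 309 319 [[0.4697, -0.3645], [0.4569, -0.3623]] [ 0.464 -0.363  0.011]
112 309 319 [[0.4709, -0.3574], [0.458, -0.3553]] [ 0.465 -0.356  0.012]
118 309 318 [[0.4721, -0.3503], [0.4604, -0.3484]] [ 0.467 -0.349  0.011]
124 310 318 [[0.4722, -0.3429], [0.4616, -0.3412]] [ 0.467 -0.342  0.011]
130 309 318 [[0.4747, -0.3359], [0.4629, -0.3339]] [ 0.47  -0.335  0.011]
[... 401 characters left out ...]
[0.4475, -0.288]] [ 0.477 -0.293  0.028]
172 291 336 [[0.5055, -0.2898], [0.4486, -0.2803]] [ 0.478 -0.285  0.028]
178 292 336 [[0.5058, -0.2819], [0.4498, -0.2726]] [ 0.478 -0.277  0.027]
184 292 336 [[0.5073, -0.2741], [0.4509, -0.2647]] [ 0.479 -0.269  0.028]
190 292 336 [[0.5088, -0.2662], [0.4521, -0.2567]] [ 0.481 -0.262  0.028]
196 292 336 [[0.5104, -0.2582], [0.4533, -0.2487]] [ 0.482 -0.253  0.027]
202 292 335 [[0.512, -0.25], [0.4558, -0.2407]] [ 0.485 -0.246  0.028]
208 292 335 [[0.5136, -0.2418], [0.457, -0.2324]] [ 0.486 -0.237  0.027]
214 293 335 [[0.514, -0.2332], [0.4582, -0.224]] [ 0.486 -0.229  0.028]
220 296 331 [[0.5116, -0.2241], [0.4647, -0.2163]] [ 0.492 -0.209  0.001]
```

View pics/w1c.png

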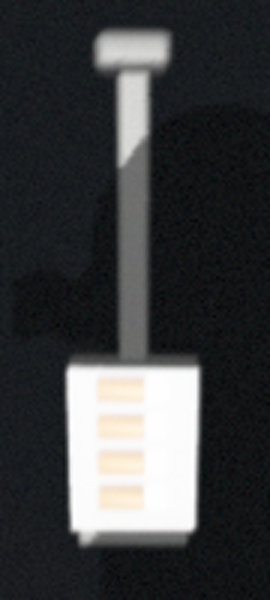

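apply_moves([
  [[0,5.5,0],2.4],
  [[0,5.5,0],2.4],
  [[0,5.5,0],2.4],
  [[0,5.5,0],2.4],
  [[0,0,0],0],
])

```text
time: 2.38
eef_pos: [0.4707, -0.0636, 0.2495]
orientation: [-2.225, 2.217, -0.0]
force: [0.3, 0.8, -0.9]
grip_width: 0.0856
```

```bash
python3 - <<'E'
from h import *
o=snap("2",("wrist",))
E
```

```text
(no output)
```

View pics/wrist2.png

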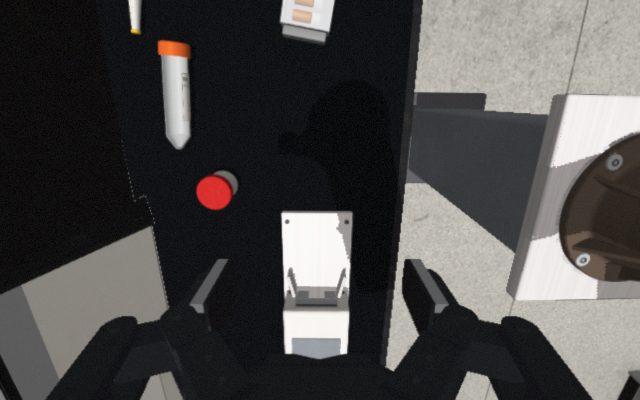

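The deck is clear between (282,212) and (352,300), with the cheeks at about (292,283) and (342,283), and the housing front is at about row 305. I'll measure its axis.

```bash
python3 - <<'E'
from h import *
w=ld("wrist2");crop(w,(260,200,380,365),4,"w2c.png")
g=w["pixels"].min(2).astype(float)
for r in list(range(216,300,8)):
    # white along deck: left/right edges
    row=g[r];x=np.where(row[270:365]>110)[0]+270
    P=plane(w,[(x.min(),r),(x.max()+1,r)],.010);print(r,x.min(),x.max(),np.round(P[:,:2],4).tolist(),"mid",np.round(P.mean(0)[:2],4))
for r in range(312,350,6):
    row=g[r];x=np.where(row[270:365]>110)[0]+270
    P=plane(w,[(x.min(),r),(x.max()+1,r)],.065);print("roof",r,x.min(),x.max(),np.round(P[:,:2],4).tolist(),"mid",np.round(P.mean(0)[:2],4))
for c in (300,315,330): 
    col=g[:,c];e=np.where(np.diff(col)>60)[0];print(c,e,np.round(plane(w,[(c,e[e>190][0]+1)],.01),4), [ (int(r),np.round(pts(w,(c,r))[0],3).tolist()) for r in range(296,316,2)])
E
```

```text
216 281 351 [[0.5225, 0.0053], [0.423, 0.0048]] mid [0.4727 0.0051]
224 282 351 [[0.5215, 0.0175], [0.4225, 0.017]] mid [0.472  0.0173]
232 282 350 [[0.522, 0.0299], [0.4234, 0.0295]] mid [0.4727 0.0297]
240 282 350 [[0.5224, 0.0426], [0.4229, 0.0422]] mid [0.4727 0.0424]
248 283 350 [[0.5215, 0.0556], [0.4224, 0.0551]] mid [0.4719 0.0553]
256 283 349 [[0.522, 0.0688], [0.4233, 0.0683]] mid [0.4726 0.0686]
264 283 350 [[0.5225, 0.0823], [0.4212, 0.0818]] mid [0.4719 0.0821]
272 283 349 [[0.523, 0.0961], [0.4222, 0.0956]] mid [0.4726 0.0959]
280 284 349 [[0.522, 0.1102], [0.4216, 0.1097]] mid [0.4718 0.11  ]
288 284 348 [[0.5225, 0.1247], [0.4225, 0.1242]] mid [0.4725 0.1244]
296 284 347 [[0.523, 0.1394], [0.4235, 0.1389]] mid [0.4733 0.1392]
roof 312 283 348 [[0.5177, 0.124], [0.4278, 0.1235]] mid [0.4728 0.1238]
roof 318 283 348 [[0.5181, 0.1341], [0.4274, 0.1337]] mid [0.4728 0.1339]
roof 324 283 348 [[0.5185, 0.1445], [0.427, 0.144]] mid [0.4728 0.1442]
roof 330 284 347 [[0.5175, 0.155], [0.428, 0.1545]] mid [0.4728 0.1548]
roof 336 284 347 [[0.5179, 0.1657], [0.4276, 0.1652]] mid
[... 467 characters left out ...]
), (314, [0.495, 0.129, 0.063])]
315 [212] [[0.4748 0.0006 0.01  ]] [(296, [0.475, 0.139, 0.01]), (298, [0.475, 0.128, 0.03]), (300, [0.475, 0.128, 0.034]), (302, [0.474, 0.129, 0.038]), (304, [0.474, 0.127, 0.044]), (306, [0.474, 0.128, 0.048]), (308, [0.474, 0.126, 0.054]), (310, [0.474, 0.125, 0.059]), (312, [0.474, 0.127, 0.061]), (314, [0.474, 0.129, 0.063])]
330 [212] [[0.4539 0.0005 0.01  ]] [(296, [0.452, 0.128, 0.024]), (298, [0.452, 0.128, 0.03]), (300, [0.453, 0.127, 0.035]), (302, [0.453, 0.129, 0.037]), (304, [0.453, 0.126, 0.045]), (306, [0.453, 0.128, 0.048]), (308, [0.453, 0.125, 0.055]), (310, [0.454, 0.125, 0.06]), (312, [0.454, 0.127, 0.061]), (314, [0.454, 0.129, 0.063])]
```

View pics/w2c.png

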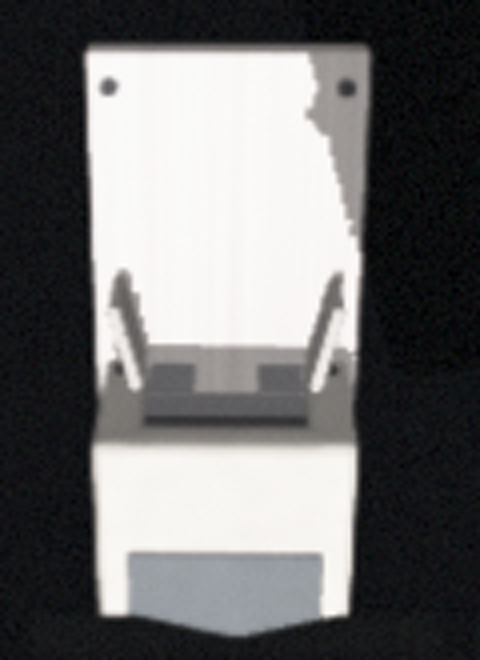

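apply_moves([
  [[0.25,-4.9,-2.0],-2.4],
  [[0.25,-4.9,-2.0],-2.4],
  [[0.25,-4.9,-2.0],-2.4],
  [[0.25,-4.9,-2.0],-2.4],
  [[0,0,-4],0],
  [[0,0,-4],0],
  [[0,0,-3],0],
  [[0,0,0],0],
])

```text
time: 3.42
eef_pos: [0.4783, -0.2632, 0.057]
orientation: [2.022, -2.4, -0.007]
force: [-0.2, 0.3, 0.0]
grip_width: 0.0855
```

```bash
python3 - <<'E'
from h import *
o=snap("3",("wrist",))
from station import sensors
print(sensors.state()["eef_pos"],sensors.state()["orientation"])
E
```

```text
[ 0.47979133 -0.26332853  0.05878153] [ 2.02405854 -2.4002717  -0.00264245]
```

View pics/wrist3.png

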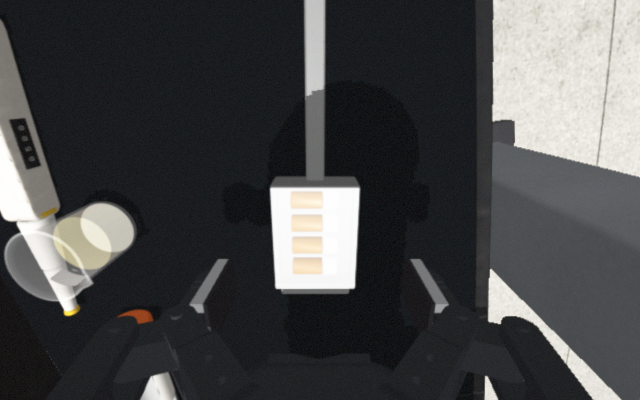

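apply_moves([
  [[0.1,0.2,-2.0],0],
  [[0,0.2,-2.0],0],
  [[0,0,-1.6],0],
  [[0,0,0],0],
  [[0,0,0],0],
])

```text
time: 4.1
eef_pos: [0.4824, -0.2586, 0.0041]
orientation: [-2.027, 2.399, -0.002]
force: [-0.2, -0.3, -0.1]
grip_width: 0.0854
```

apply_moves([
  [[0,0,0],0],
  [[0,0,0],0],
  [[0,0,0],0],
  [[0,0,0],0],
  [[0,0,0],0],
  [[0,0,0],0],
], grip=5.0, grip_force=50)

```text
time: 4.85
eef_pos: [0.4824, -0.2584, 0.004]
orientation: [-2.027, 2.399, -0.002]
force: [-0.2, 1.9, 5.8]
grip_width: 0.0552
```

apply_moves([
  [[0,0,1.0],0],
  [[0,0,2.0],0],
  [[0,0,3.0],0],
  [[0,0,1.0],0],
  [[0,0,0],0],
])

```text
time: 5.48
eef_pos: [0.4819, -0.2582, 0.0737]
orientation: [-2.026, 2.399, -0.001]
force: [-0.2, -0.6, -2.8]
grip_width: 0.0552
```

```bash
python3 - <<'E'
from h import *
o=snap("4",("wrist","side"));crop(o["side"],(230,140,420,290),4,"s4.png")
E
```

```text
(no output)
```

View pics/wrist4.png

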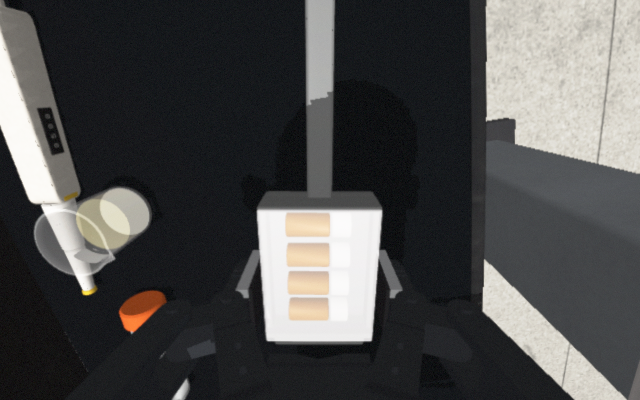

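View pics/s4.png

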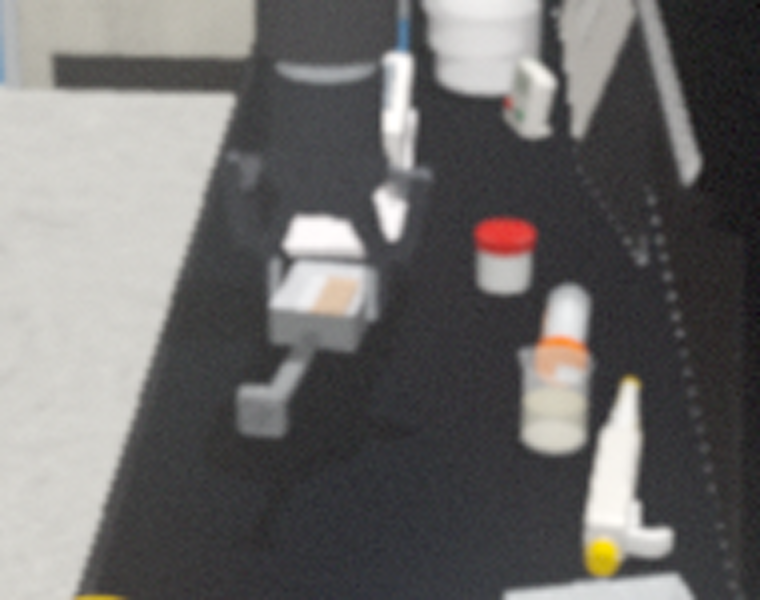

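The cassette is held level, with its rear top edge near row 208 and its sides at columns 262 to 378. I'll measure its pose in the hand.

```bash
python3 - <<'E'
from h import *
w=ld("wrist4");g=w["pixels"].min(2)
for r in (215,230,245,300,325):
    x=np.where(g[r,255:385]>140)[0]+255
    P=plane(w,[(x.min(),r),(x.max()+1,r)],.0977);print(r,x.min(),x.max(),np.round(P[:,:2],4).tolist(),np.round(P.mean(0),4),np.round(np.linalg.norm(P[0]-P[1]),4),np.round(pts(w,[(315,r),(345,r)])[:,2],4))
for r in (5,30,60,90,110,140,170,185):
    x=np.where(g[r,290:350]>50)[0]+290
    P=plane(w,[(x.min(),r),(x.max()+1,r)],.0817);print(r,np.round(P.mean(0),4),np.round(np.linalg.norm(P[0]-P[1]),4),np.round(pts(w,[(320,r)])[0],4))
col=g[:,300];print(col[200:215]); print(np.round(pts(w,[(320,200),(320,204),(320,208),(320,212),(320,336),(320,342),(320,346)]),4))
E
```

```text
215 257 381 [[0.5014, -0.3007], [0.4479, -0.2916]] [ 0.4746 -0.2962  0.0977] 0.0542 [0.0964 0.0981]
230 258 380 [[0.5026, -0.2937], [0.449, -0.2846]] [ 0.4758 -0.2891  0.0977] 0.0544 [0.0963 0.0971]
245 259 379 [[0.5039, -0.2864], [0.4502, -0.2773]] [ 0.4771 -0.2818  0.0977] 0.0545 [0.097  0.0973]
300 263 374 [[0.509, -0.257], [0.4555, -0.2479]] [ 0.4823 -0.2524  0.0977] 0.0543 [0.0974 0.0977]
325 265 372 [[0.5116, -0.242], [0.458, -0.2329]] [ 0.4848 -0.2375  0.0977] 0.0543 [0.0982 0.0976]
5 [ 0.4606 -0.3784  0.0817] 0.0119 [ 0.4605 -0.3786  0.0811]
30 [ 0.462  -0.3696  0.0817] 0.0122 [ 0.462  -0.3696  0.0815]
60 [ 0.4641 -0.3585  0.0817] 0.0121 [ 0.4639 -0.3585  0.0813]
90 [ 0.4659 -0.3468  0.0817] 0.012 [ 0.4659 -0.3468  0.081 ]
110 [ 0.4675 -0.3387  0.0817] 0.0118 [ 0.4672 -0.3386  0.0804]
140 [ 0.4694 -0.3258  0.0817] 0.0118 [ 0.4694 -0.3256  0.0805]
170 [ 0.4719 -0.3121  0.0817] 0.0117 [ 0.4717 -0.3119  0.0808]
185 [ 0.4731 -0.305   0.0817] 0.0119 [ 0.4729 -0.3048  0.0813]
[ 70  72  74  77  74  75  81  96 108 151 202 226 211 185 176]
[[ 0.4739 -0.2988  0.0856]
 [ 0.474  -0.2987  0.0908]
 [ 0.4741 -0.298   0.094 ]
 [ 0.4742 -0.2975  0.0975]
 [ 0.4856 -0.2298  0.0969]
 [ 0.4873 -0.2192  0.0902]
 [ 0.5028 -0.1248 -0.0008]]
```

apply_moves([
  [[-0.1,2.0,0],1.2],
  [[-0.1,4.0,0],1.2],
  [[-0.1,5.0,0],1.2],
  [[-0.1,5.0,0],1.2],
  [[-0.1,5.0,0],1.2],
  [[-0.1,4.5,0],1.2],
  [[-0.1,3.5,0],1.2],
  [[-0.1,1.4,0],1.3],
  [[0,0,0],0],
  [[0,0,0],0],
])

```text
time: 6.82
eef_pos: [0.4734, 0.0449, 0.0728]
orientation: [2.221, -2.22, -0.001]
force: [-1.0, -0.5, -2.8]
grip_width: 0.0548
```

```bash
python3 - <<'E'
from h import *
from station import sensors
o=snap("5",("wrist",));print(sensors.state()["eef_pos"])
w=o["wrist"];g=w["pixels"].min(2)
for r in (215,230,245,300,325):
    x=np.where(g[r,255:385]>140)[0]+255
    P=plane(w,[(x.min(),r),(x.max()+1,r)],.0977);print(r,x.min(),x.max(),np.round(P.mean(0),4),np.round(np.linalg.norm(P[0]-P[1]),4))
for r in (5,30,60,90,110,140,170,185):
    x=np.where(g[r,290:350]>50)[0]+290
    P=plane(w,[(x.min(),r),(x.max()+1,r)],.0817);print(r,np.round(P.mean(0),4),np.round(np.linalg.norm(P[0]-P[1]),4))
print(np.round(pts(w,[(320,200),(320,204),(320,212)]),4))
E
```

```text
[0.47351772 0.04480517 0.07295957]
215 255 383 [0.4723 0.006  0.0977] 0.0556
230 255 382 [0.4725 0.0131 0.0977] 0.0562
245 255 381 [0.4727 0.0205 0.0977] 0.0568
300 263 374 [0.4725 0.0501 0.0977] 0.0539
325 263 373 [0.4727 0.0652 0.0977] 0.0554
5 [ 0.4722 -0.0769  0.0817] 0.0119
30 [ 0.4722 -0.068   0.0817] 0.0121
60 [ 0.4722 -0.0568  0.0817] 0.0125
90 [ 0.4721 -0.045   0.0817] 0.012
110 [ 0.4723 -0.0368  0.0817] 0.0118
140 [ 0.4721 -0.0238  0.0817] 0.0117
170 [ 0.4721 -0.0101  0.0817] 0.0279
185 [ 0.472  -0.0028  0.0817] 0.0283
[[0.472  0.0035 0.0851]
 [0.4721 0.0034 0.0911]
 [0.4721 0.0052 0.0963]]
```

View pics/wrist5.png

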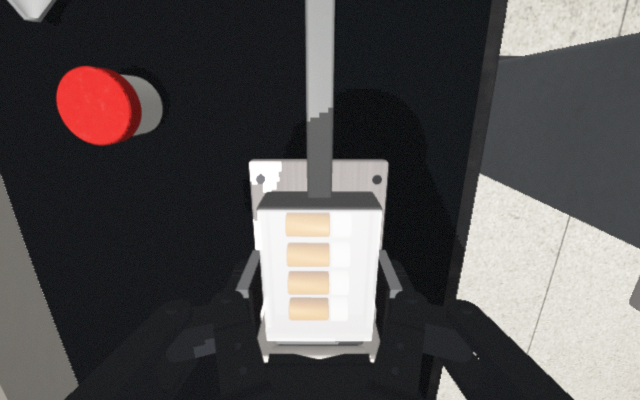

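apply_moves([
  [[0,0,-1.5],0],
  [[0,0,-2.0],0],
  [[0,0,-1.5],0],
  [[0,0,-0.5],0],
  [[0,0,-0.2],0],
  [[0,0,-0.1],0],
  [[0,0,0],0],
])

```text
time: 7.75
eef_pos: [0.4741, 0.0458, 0.0157]
orientation: [-2.222, 2.219, -0.0]
force: [-0.1, 0.5, -2.7]
grip_width: 0.055
```

apply_moves([
  [[0,0,-0.1],0],
  [[0,0,-0.05],0],
  [[0,0,0],0],
])

```text
time: 8.12
eef_pos: [0.474, 0.0459, 0.014]
orientation: [-2.223, 2.219, -0.0]
force: [0.1, -0.7, 0.0]
grip_width: 0.0552
```

apply_moves([
  [[0,0,0],0],
  [[0,0,0],0],
  [[0,0,0],0],
  [[0,0,0],0],
  [[0,0,2.0],0],
  [[0,0,3.0],0],
  [[0,0,3.0],0],
], grip=8.5)

```text
time: 9.0
eef_pos: [0.4736, 0.0456, 0.0946]
orientation: [2.223, -2.22, -0.0]
force: [0.8, 0.6, 0.5]
grip_width: 0.085
```

```bash
python3 - <<'E'
from h import *
from station import sensors
o=snap("6",("wrist","side"));print(sensors.state()["eef_pos"]);crop(o["side"],(250,140,400,260),5,"s6.png")
w=o["wrist"];g=w["pixels"].min(2)
print(np.round(pts(w,[(320,y) for y in range(160,320,10)]),3).tolist())
E
```

```text
[0.47573826 0.04655563 0.09681654]
[[0.472, 0.002, 0.022], [0.472, 0.006, 0.037], [0.472, 0.013, 0.039], [0.472, 0.02, 0.038], [0.472, 0.028, 0.039], [0.472, 0.036, 0.037], [0.472, 0.043, 0.038], [0.472, 0.052, 0.037], [0.472, 0.06, 0.037], [0.472, 0.069, 0.037], [0.472, 0.077, 0.038], [0.471, 0.103, 0.01], [0.471, 0.114, 0.01], [0.471, 0.124, 0.01], [0.471, 0.136, 0.01], [0.472, 0.128, 0.033]]
```

View pics/wrist6.png

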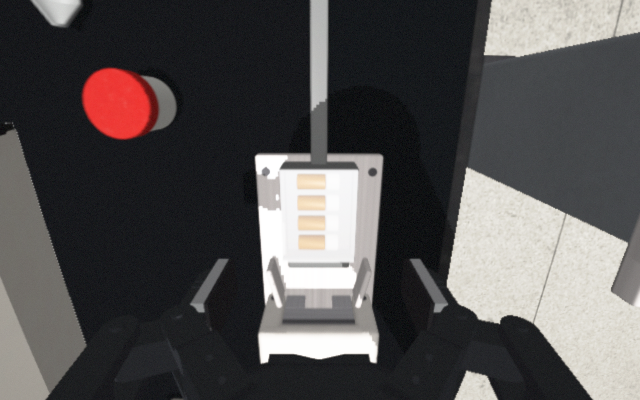

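View pics/s6.png

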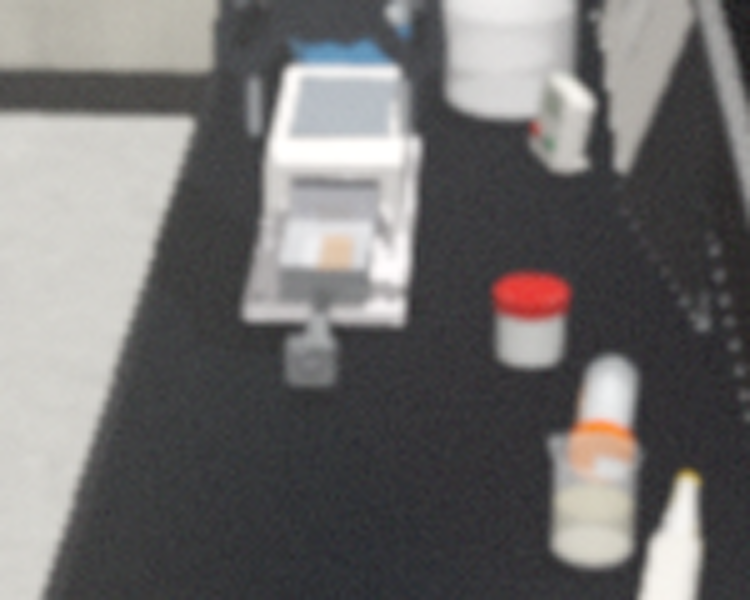

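apply_moves([
  [[-0.1,-4.2,0],0],
  [[-0.1,-4.2,0],0],
  [[-0.1,-4.2,0],0],
  [[0,-4.2,0],0],
  [[0,-4.2,0],0],
  [[0,0,-3],0],
  [[0,0,-3],0],
  [[0,0,-1.5],0],
  [[0,0,0],0],
], grip=0)

```text
time: 10.22
eef_pos: [0.4696, -0.1643, 0.0174]
orientation: [2.221, -2.219, -0.004]
force: [-0.0, 0.2, 0.6]
grip_width: 0.0001
```

```bash
python3 - <<'E'
from h import *
from station import sensors
o=snap("7",("wrist","side"));s=sensors.state();print(s["time"],s["eef_pos"],s["orientation"],s["grip_width"],s["force"]);crop(o["side"],(250,140,400,260),5,"s7.png")
E
```

```text
10.325 [ 0.47092125 -0.16426633  0.01892433] [ 2.22297929e+00 -2.21953565e+00 -1.16165694e-04] 0.0003298939723683365 [0.26024653 0.48067838 0.33796548]
```

View pics/wrist7.png

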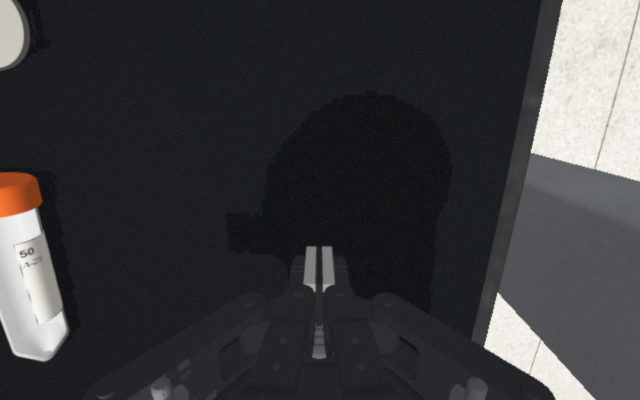

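apply_moves([
  [[0.1,0.8,0],0],
  [[0.0,1.0,0],0],
  [[0,0.5,0],0],
  [[0,0.3,0],0],
  [[0,0.3,0],0],
  [[0,0.3,0],0],
  [[0,0.3,0],0],
  [[0,0,0],0],
])

```text
time: 11.32
eef_pos: [0.4718, -0.1291, 0.0188]
orientation: [2.223, -2.22, -0.0]
force: [0.7, -0.3, -0.5]
grip_width: -0.0002
```

```bash
python3 - <<'E'
from h import *
from station import sensors
o=snap("8",("side",));s=sensors.state();print(s["time"],s["eef_pos"],s["force"]);crop(o["side"],(250,140,400,260),5,"s8.png")
E
```

```text
11.375 [ 0.47178111 -0.12922641  0.0187738 ] [0.05846342 0.57099533 0.24035316]
```

View pics/s8.png

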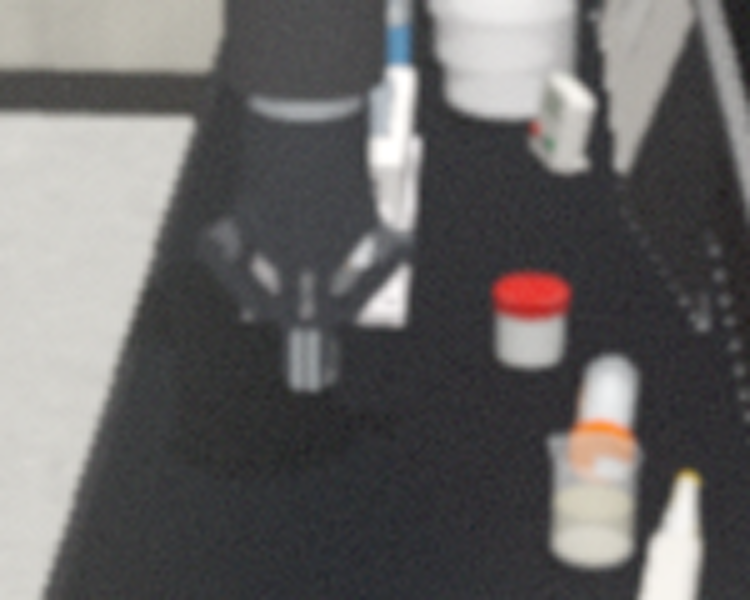

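apply_moves([
  [[0,0.3,0],0],
  [[0,0.3,0],0],
  [[0,0.3,0],0],
  [[0,0.3,0],0],
  [[0,0.3,0],0],
  [[0,0.3,0],0],
  [[0,0.3,0],0],
  [[0,0.3,0],0],
  [[0,0.3,0],0],
  [[0,0.3,0],0],
])

```text
time: 12.62
eef_pos: [0.4718, -0.099, 0.0188]
orientation: [-2.223, 2.22, 0.0]
force: [-0.1, 0.1, -0.1]
grip_width: -0.0
```

apply_moves([
  [[0,0.3,0],0],
  [[0,0.3,0],0],
  [[0,0.3,0],0],
  [[0,0.3,0],0],
])

```text
time: 13.12
eef_pos: [0.4716, -0.0873, 0.0188]
orientation: [2.223, -2.22, -0.0]
force: [-0.4, -2.3, 0.6]
grip_width: 0.0001
```

apply_moves([
  [[0,0.3,0],0],
  [[0,0.3,0],0],
  [[0,0.3,0],0],
  [[0,0.3,0],0],
])

```text
time: 13.62
eef_pos: [0.4718, -0.0751, 0.0188]
orientation: [2.223, -2.22, -0.0]
force: [-0.2, -2.6, -0.6]
grip_width: 0.0004
```

```bash
python3 - <<'E'
from h import *
from station import sensors
o=snap("9",("side","scene"));s=sensors.state();print(s["time"],s["eef_pos"],s["force"])
a=cv2.resize(o["side"]["pixels"][140:260,250:400,::-1],None,fx=3,fy=3);b=cv2.resize(o["scene"]["pixels"][190:310,170:320,::-1],None,fx=2.6,fy=3)
cv2.imwrite("pics/ab9.png",np.hstack([a,cv2.resize(b,(340,360))]))
E
```

```text
13.725 [ 0.47192782 -0.07480554  0.01881171] [-0.06973324 -0.66642947 -0.99656973]
```

View pics/ab9.png

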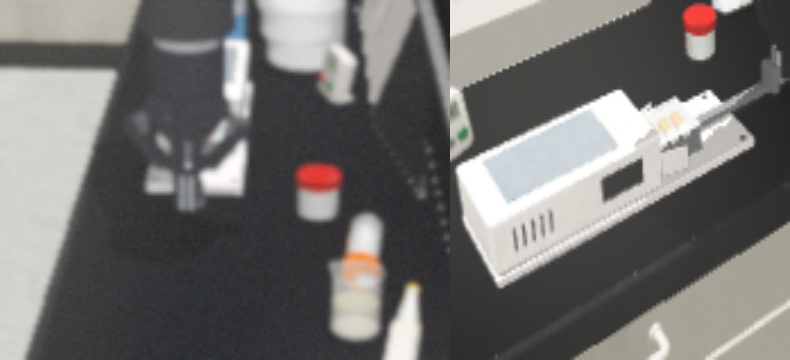

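apply_moves([
  [[0,0.4,0],0],
  [[0,0.4,0],0],
  [[0,0.4,0],0],
  [[0,0.4,0],0],
  [[0,0.4,0],0],
  [[0,0.4,0],0],
  [[0,0.4,0],0],
])

```text
time: 14.6
eef_pos: [0.4719, -0.0469, 0.0188]
orientation: [-2.223, 2.22, 0.0]
force: [0.5, -0.9, 0.2]
grip_width: 0.0001
```

apply_moves([
  [[0,0.4,0],0],
  [[0,0.4,0],0],
  [[0,0.4,0],0],
  [[0,0.4,0],0],
  [[0,0.4,0],0],
  [[0,0.4,0],0],
  [[0,0.4,0],0],
])

```text
time: 15.48
eef_pos: [0.4718, -0.019, 0.0188]
orientation: [-2.223, 2.22, -0.0]
force: [-0.5, -1.2, 0.4]
grip_width: 0.0
```

apply_moves([
  [[0,0.4,0],0],
  [[0,0.4,0],0],
  [[0,0.4,0],0],
  [[0,0.3,0],0],
  [[0,0.3,0],0],
  [[0,0.3,0],0],
  [[0,0.2,0],0],
])

```text
time: 16.35
eef_pos: [0.4718, 0.0039, 0.0188]
orientation: [2.223, -2.22, -0.0]
force: [-0.5, -1.4, 0.7]
grip_width: 0.0002
```

```bash
python3 - <<'E'
from h import *
from station import sensors
o=snap("10",("side","scene"));s=sensors.state();print(s["time"],s["eef_pos"],s["force"])
crop(o["scene"],(170,190,320,300),5,"c10.png")
E
```

```text
16.45 [0.47197823 0.00405628 0.01884705] [-0.68451363  0.36690199 -0.40727016]
```

View pics/c10.png

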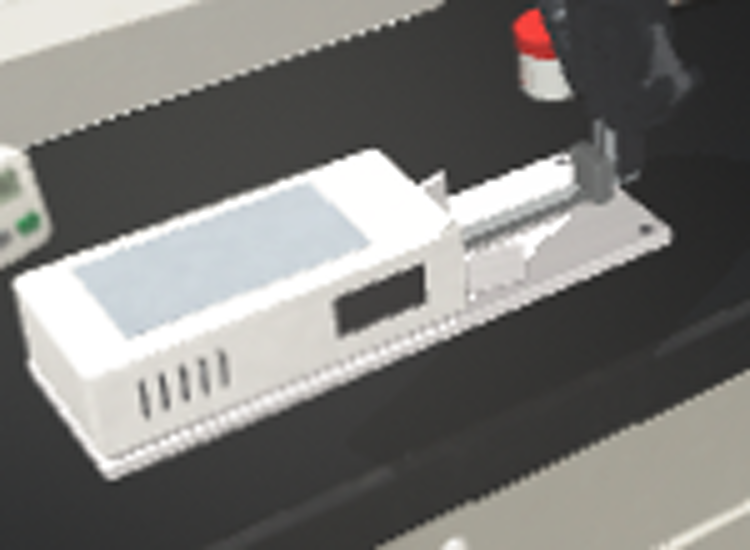

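apply_moves([
  [[0,0.2,0],0],
  [[0,0.2,0],0],
  [[0,0.2,0],0],
  [[0,0.2,0],0],
  [[0,0.2,0],0],
  [[0,0.2,0],0],
  [[0,0.2,0],0],
  [[0,0.2,0],0],
])

```text
time: 17.45
eef_pos: [0.4718, 0.0199, 0.0188]
orientation: [2.223, -2.22, -0.0]
force: [-0.1, -1.5, 0.4]
grip_width: 0.0001
```

apply_moves([
  [[0,0.15,0],0],
  [[0,0.15,0],0],
])

```text
time: 17.7
eef_pos: [0.4718, 0.0228, 0.0188]
orientation: [2.223, -2.22, -0.0]
force: [-0.2, -1.7, 0.4]
grip_width: -0.0001
```

apply_moves([
  [[0,0.15,0],0],
  [[0,0.15,0],0],
])

```text
time: 17.95
eef_pos: [0.4718, 0.0258, 0.0188]
orientation: [2.223, -2.22, -0.0]
force: [0.4, -2.4, 0.8]
grip_width: 0.0001
```

apply_moves([
  [[0,0.1,0],0],
  [[0,0.1,0],0],
  [[0,0.1,0],0],
])

```text
time: 18.32
eef_pos: [0.4718, 0.0289, 0.0188]
orientation: [-2.223, 2.22, 0.0]
force: [0.0, 0.0, 0.2]
grip_width: -0.0001
```

apply_moves([
  [[0,0.1,0],0],
  [[0,0.1,0],0],
  [[0,0.1,0],0],
])

```text
time: 18.7
eef_pos: [0.4718, 0.0318, 0.0188]
orientation: [2.223, -2.22, -0.0]
force: [0.2, -0.2, 0.4]
grip_width: 0.0001
```

apply_moves([
  [[0,0.1,0],0],
  [[0,0.1,0],0],
  [[0,0.1,0],0],
])

```text
time: 19.08
eef_pos: [0.4718, 0.0348, 0.0188]
orientation: [2.223, -2.22, -0.0]
force: [1.1, -0.4, 1.0]
grip_width: -0.0
```

apply_moves([
  [[0,0.1,0],0],
  [[0,0.1,0],0],
  [[0,0.1,0],0],
])

```text
time: 19.45
eef_pos: [0.4718, 0.0378, 0.0188]
orientation: [2.223, -2.22, -0.0]
force: [1.2, 0.9, -0.3]
grip_width: 0.0002
```

apply_moves([
  [[0,0.1,0],0],
  [[0,0.1,0],0],
  [[0,0.1,0],0],
])

```text
time: 19.82
eef_pos: [0.4718, 0.0408, 0.0188]
orientation: [-2.223, 2.22, -0.0]
force: [0.1, -0.5, 0.0]
grip_width: 0.0001
```

apply_moves([
  [[0,0.1,0],0],
  [[0,0.1,0],0],
  [[0,0.1,0],0],
])

```text
time: 20.2
eef_pos: [0.4718, 0.0438, 0.0188]
orientation: [-2.223, 2.22, 0.0]
force: [0.0, -1.2, -0.8]
grip_width: 0.0004
```

apply_moves([
  [[0,0.1,0],0],
  [[0,0.1,0],0],
  [[0,0.1,0],0],
])

```text
time: 20.58
eef_pos: [0.4718, 0.0468, 0.0188]
orientation: [-2.223, 2.22, -0.0]
force: [0.6, -0.9, -0.1]
grip_width: -0.0003
```

apply_moves([
  [[0,0.1,0],0],
  [[0,0.1,0],0],
  [[0,0.1,0],0],
])

```text
time: 20.95
eef_pos: [0.4718, 0.0498, 0.0188]
orientation: [2.223, -2.22, -0.0]
force: [-0.6, -1.8, 0.0]
grip_width: 0.0001
```

apply_moves([
  [[0,0.1,0],0],
  [[0,0.1,0],0],
  [[0,0.1,0],0],
])

```text
time: 21.32
eef_pos: [0.4718, 0.0528, 0.0188]
orientation: [-2.223, 2.22, -0.0]
force: [0.4, -1.0, 0.0]
grip_width: 0.0
```

apply_moves([
  [[0,0.1,0],0],
  [[0,0.1,0],0],
  [[0,0.1,0],0],
])

```text
time: 21.7
eef_pos: [0.4718, 0.0558, 0.0188]
orientation: [2.223, -2.22, -0.0]
force: [-1.2, -0.9, 0.1]
grip_width: 0.0001
```

apply_moves([
  [[0,0.1,0],0],
  [[0,0.1,0],0],
  [[0,0.1,0],0],
])

```text
time: 22.08
eef_pos: [0.4718, 0.0588, 0.0188]
orientation: [-2.223, 2.22, 0.0]
force: [0.7, -0.4, 0.5]
grip_width: 0.0002
```

```bash
python3 - <<'E'
from h import *
from station import sensors
o=snap("11",("scene",));s=sensors.state();print(s["time"],s["eef_pos"],s["force"])
crop(o["scene"],(190,190,310,280),6,"c11.png")
E
```

```text
22.125 [0.47182072 0.05890428 0.01881127] [-1.0857124  -0.20399999 -0.28021515]
```

View pics/c11.png

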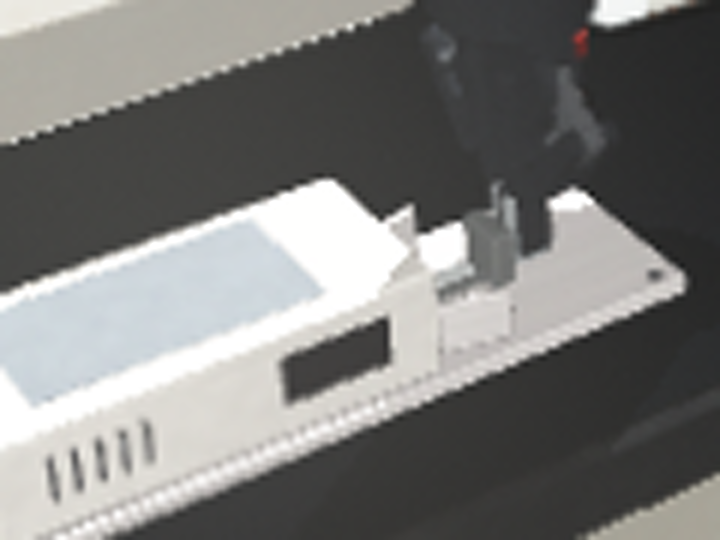

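apply_moves([
  [[0,0.1,0],0],
  [[0,0.1,0],0],
  [[0,0.1,0],0],
])

```text
time: 22.5
eef_pos: [0.4718, 0.0618, 0.0188]
orientation: [-2.223, 2.22, -0.0]
force: [-0.3, -1.0, -0.9]
grip_width: 0.0004
```

apply_moves([
  [[0,0.1,0],0],
  [[0,0.1,0],0],
  [[0,0.1,0],0],
])

```text
time: 22.88
eef_pos: [0.4711, 0.064, 0.0186]
orientation: [2.221, -2.219, -0.0]
force: [-0.4, -7.4, 2.3]
grip_width: -0.0002
```

apply_moves([
  [[0,0.1,0],0],
  [[0,0,0],0],
])

```text
time: 23.12
eef_pos: [0.4708, 0.0646, 0.0186]
orientation: [2.221, -2.219, -0.0]
force: [-0.3, -7.5, 2.5]
grip_width: 0.0001
```

apply_moves([
  [[0,0.1,0],0],
  [[0,0,0],0],
])

```text
time: 23.38
eef_pos: [0.4705, 0.0652, 0.0185]
orientation: [2.22, -2.218, -0.0]
force: [0.1, -9.4, 3.1]
grip_width: 0.0002
```

apply_moves([
  [[0,0.1,0],0],
  [[0,0.1,0],0],
  [[0,0,0],0],
])

```text
time: 23.75
eef_pos: [0.4699, 0.0663, 0.0184]
orientation: [2.219, -2.217, -0.0]
force: [0.5, -13.6, 2.3]
grip_width: -0.0001
```

apply_moves([
  [[0,0.05,0],0],
  [[0,0,0],0],
])

```text
time: 24.0
eef_pos: [0.4697, 0.0665, 0.0184]
orientation: [2.218, -2.217, -0.0]
force: [1.2, -15.4, 4.1]
grip_width: -0.0003
```

apply_moves([
  [[0,0,0],0],
  [[0,0,0],0],
  [[0,0,0],0],
])

```text
time: 24.38
eef_pos: [0.4697, 0.0664, 0.0184]
orientation: [2.218, -2.217, -0.001]
force: [0.3, -15.8, 3.8]
grip_width: 0.0002
```

apply_moves([
  [[0,0,0],0],
  [[0,0,0],0],
  [[0,0,0],0],
])

```text
time: 24.75
eef_pos: [0.4697, 0.0664, 0.0183]
orientation: [2.218, -2.217, -0.001]
force: [0.3, -15.1, 3.8]
grip_width: 0.0001
```

apply_moves([
  [[0,-0.05,0],0],
  [[0,-0.05,0],0],
  [[0,-0.05,0],0],
  [[0,-0.05,0],0],
  [[0,-0.05,0],0],
  [[0,-0.05,0],0],
  [[0,-0.05,0],0],
  [[0,-0.05,0],0],
  [[0,-0.05,0],0],
  [[0,-0.05,0],0],
  [[0,-0.05,0],0],
  [[0,-0.05,0],0],
])

```text
time: 26.25
eef_pos: [0.4719, 0.0633, 0.0188]
orientation: [-2.223, 2.22, 0.0]
force: [-0.5, -2.3, 0.3]
grip_width: -0.0003
```

apply_moves([
  [[0,-0.05,0],0],
  [[0,-0.05,0],0],
  [[0,-0.1,0],0],
  [[0,-0.1,0],0],
  [[0,-0.1,0],0],
  [[0,-0.1,0],0],
  [[0,-0.2,0],0],
  [[0,-0.3,0],0],
  [[0,0,0],0],
])

```text
time: 27.38
eef_pos: [0.4718, 0.053, 0.0188]
orientation: [2.223, -2.22, -0.0]
force: [0.4, 0.2, -0.5]
grip_width: 0.0002
```

apply_moves([
  [[0,-0.6,0],0],
  [[0,-1.2,0],0],
  [[0,-2,0],0],
  [[0,-2,0],0],
  [[0,-3,2],0],
  [[0,-4,4],0],
  [[0,-4,5],0],
  [[0,0,5],0],
  [[0,0,0],0],
])

```text
time: 28.5
eef_pos: [0.4738, -0.115, 0.1816]
orientation: [-2.217, 2.217, -0.008]
force: [-0.3, 0.0, -1.2]
grip_width: 0.0001
```

```bash
python3 - <<'E'
from h import *
from station import sensors
o=snap("12");s=sensors.state();print(s["time"],s["eef_pos"],s["force"])
crop(o["scene"],(190,190,310,280),6,"c12.png");crop(o["side"],(270,140,390,240),6,"s12.png")
E
```

```text
28.65 [ 0.47096188 -0.11410535  0.1769169 ] [-1.20334674  0.0690554  -0.18996934]
```

View pics/c12.png

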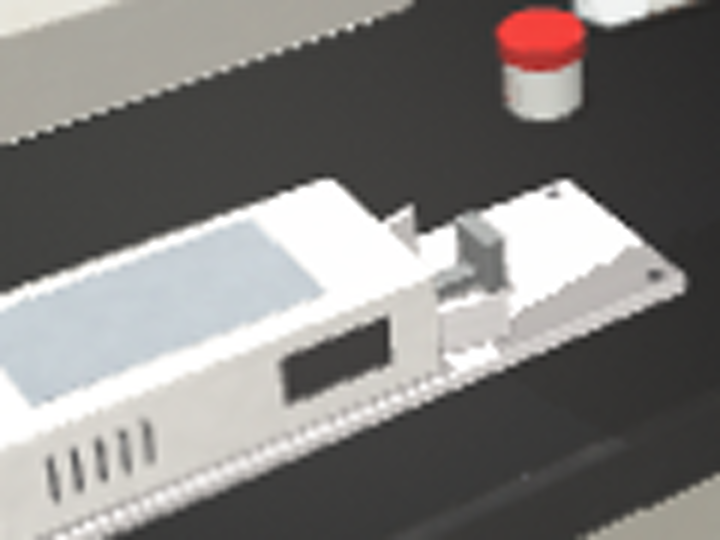

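View pics/s12.png

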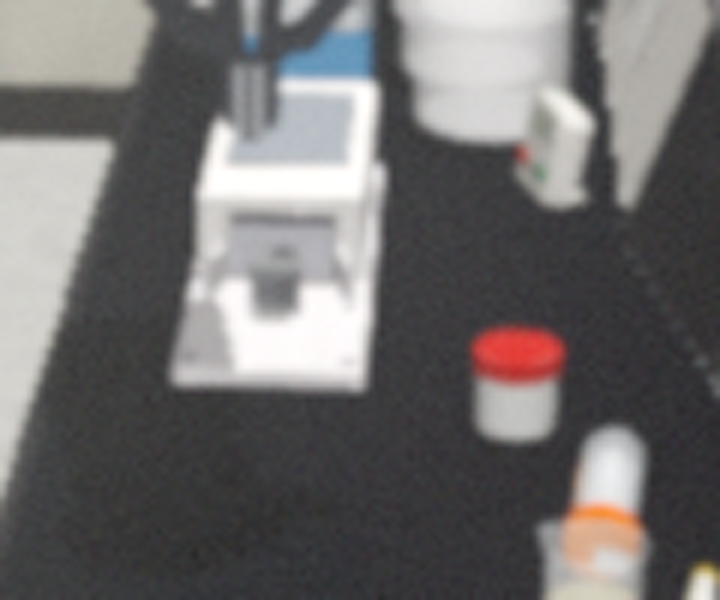

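View pics/wrist12.png

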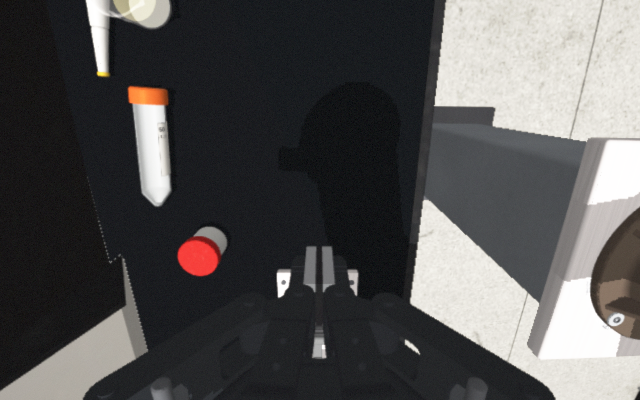

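The flap shows as a grey plate filling the mouth at (285,245) in the side crop, with the tail and tab standing out at (275,285). I'll check the flap's depth, the tab position and the bystanders.

```bash
python3 - <<'E'
from h import *
s=ld("side12");s0=ld("side0")
for v in range(174,188,2): print(v,np.round(pts(s,[(309,v),(316,v),(325,v)]),3).tolist(),np.round(pts(s0,[(309,v),(325,v)])[:,1:],3).tolist())
c=ld("scene12");print("tab",np.round(pts(c,[(190+482/6,190+215/6),(190+490/6,190+255/6),(190+490/6,190+275/6)]),4).tolist())
# bystanders
c0=ld("scene0")
for nm,a,b in [("side",s0,s),("scene",c0,c)]:
    d=(np.abs(a["pixels"].astype(int)-b["pixels"]).max(2)>45).astype(np.uint8);d=cv2.morphologyEx(d,cv2.MORPH_OPEN,np.ones((3,3)))
    for n,P in [("beaker",[.632,-.295,.03]),("jar",[.60,-.045,.02]),("tape",[.365,-.548,.01]),("timer",[.632,.29,.03])]:
        u,v=proj(a,P)[0].astype(int);print(nm,n,(u,v),d[max(0,v-18):v+18,max(u-18,0):u+18].sum())
E
```

```text
174 [[0.447, 0.132, 0.049], [0.472, 0.118, 0.054], [0.501, 0.133, 0.049]] [[0.127, 0.05], [0.122, 0.054]]
176 [[0.448, 0.125, 0.044], [0.471, 0.135, 0.041], [0.499, 0.199, 0.017]] [[0.129, 0.042], [0.227, 0.006]]
178 [[0.448, 0.127, 0.036], [0.471, 0.13, 0.035], [0.499, 0.203, 0.008]] [[0.124, 0.037], [0.213, 0.004]]
180 [[0.448, 0.128, 0.028], [0.471, 0.126, 0.03], [0.499, 0.186, 0.007]] [[0.138, 0.025], [0.19, 0.006]]
182 [[0.448, 0.127, 0.022], [0.471, 0.139, 0.017], [0.5, 0.168, 0.007]] [[0.126, 0.022], [0.171, 0.006]]
184 [[0.447, 0.129, 0.013], [0.474, 0.069, 0.038], [0.501, 0.151, 0.006]] [[0.127, 0.014], [0.157, 0.004]]
186 [[0.447, 0.129, 0.006], [0.475, 0.066, 0.032], [0.501, 0.137, 0.004]] [[0.131, 0.005], [0.125, 0.009]]
tab [[0.5208, 0.0505, 0.0095], [0.4594, 0.0842, 0.0338], [0.462, 0.0832, 0.0222]]
side beaker (np.int64(368), np.int64(240)) 0
side jar (np.int64(355), np.int64(204)) 0
side tape (np.int64(249), np.int64(299)) 165
side timer (np.int64(362), np.int64(164)) 0
scene beaker (np.int64(339), np.int64(171)) 61
scene jar (np.int64(282), np.int64(200)) 0
scene tape (np.int64(447), np.int64(186)) 561
scene timer (np.int64(171), np.int64(229)) 0
```

```bash
python3 - <<'E'
from h import *
for n in("side","scene"):
    r=[]
    for t in("0","12"):
        p=ld(n+t)["pixels"].astype(int)
        m=((p[...,0]-p[...,2]>90)&(p[...,1]-p[...,2]>70)).astype(np.uint8)
        k,l,st,ce=cv2.connectedComponentsWithStats(m);print(n,t,[(st[i].tolist(),ce[i].round(1).tolist()) for i in range(1,k) if st[i,4]>40])
a=cv2.resize(ld("scene0")["pixels"][140:220,310:470,::-1],None,fx=2.4,fy=3);b=cv2.resize(ld("scene12")["pixels"][140:220,310:470,::-1],None,fx=2.4,fy=3)
cv2.imwrite("pics/cmp.png",np.hstack([a,b]))
E
```

```text
side 0 [([377, 275, 8, 9, 59], [380.1, 278.9]), ([235, 289, 33, 26, 530], [252.4, 302.6]), ([372, 369, 41, 20, 389], [390.0, 377.5])]
side 12 [([377, 275, 8, 9, 60], [380.2, 278.9]), ([235, 289, 33, 26, 566], [251.9, 302.3]), ([373, 369, 40, 20, 386], [390.0, 377.5])]
scene 0 [([437, 179, 21, 14, 196], [446.1, 186.0]), ([618, 243, 16, 13, 52], [625.3, 250.6])]
scene 12 [([618, 243, 19, 13, 61], [625.7, 250.3])]
```

View pics/cmp.png

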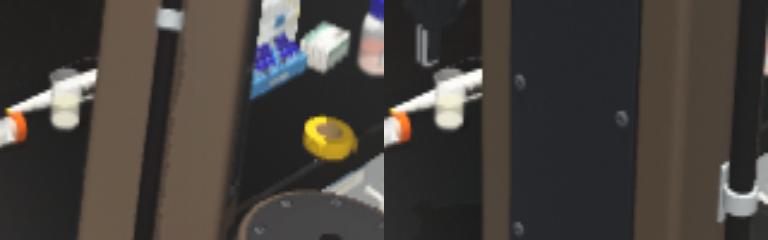

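Nothing has moved. The tape has the same bounding box in the side view, and in the scene view the arm only hides it. The beaker, jar and timer are where they were. The arm is clear and holding still, so I'm handing the job in.

apply_moves([
  [[0,0,0],0],
  [[0,0,0],0],
  [[0,0,0],0],
  [[0,0,0],0],
])

```text
time: 29.15
eef_pos: [0.4718, -0.1137, 0.1774]
orientation: [2.223, -2.219, -0.0]
force: [0.6, -0.1, -0.2]
grip_width: -0.0001
```

```bash
python3 -c "
from station import robot
print(robot.job_done())"
```

```text
the job is handed in; nothing more can be done
None
```

The cassette is in the chamber with the flap shut behind its body and only the tail and tab sticking out; I handed the job in at about 29 s.

- **Placing:** I gripped the cassette across its middle and set it straight on the deck, with its nose just short of the guide cheeks. I then pushed the tail tab with the shut fingers.
- **Push:** The force dropped to about 0 when the body was far enough in for the flap to drop. I met the sprung pad with the nose roughly 159 mm past the mouth, where it stiffened at about 4 N/mm. I held 15.1–15.8 N along the push for about 0.75 s. The highest push reading at the end of any move was 15.8 N; the force between those readings was not seen. I then backed off in 0.5 mm steps.
- **Last checks:** Depth readings put the left and middle of the flap in the mouth plane. On the right side the reading saw past the flap's edge, as it also did in the first picture. The tab stands about 57 mm in front of the mouth.
- **Bystanders:** The beaker, jar and timer look unmoved. The tape looks unmoved in the side view only, because the arm hid it in the other one.
- **Disagreement:** A depth spot check on the tab in the scene view missed the tab. I took its position from the side view and the finger pose instead.

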